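# Leak-test a glassworker's torch: wet the joint, free the valve lever and hold it open

## Task

Leak-test the torch on the blue test stand: first press the pump head of the white bottle all the way down and let it come back up, which wets the joint under its spout. Then flip the yellow safety catch right back off the valve lever, and with the gripper's fingers pull the lever by its red grip round to its open stop, in line with the pipe. The lever springs shut if let go, so finish while still holding it fully open, with the catch left back; do not disturb the tools and other things lying around.

Things in the scene. Friction and masses are not known exactly. Their poses are not given: they have to be found in the camera images.
- test_stand: Leak-test stand, fixed: blue base plate 460 x 250 mm, 10 mm thick. Origin: on the valve stem's axis at table height (plate: x -175 to 285 mm, y +-125 mm). x runs along the pipe (95 mm up) from the valve to the torch, z up. A face-up gauge 54 mm wide, 142 mm high is at x = 125 mm; its needle turns as the valve opens. Yellow reservoir at y = -78 mm, x -170 to -10 mm, 82 mm high.
- pump_top (a point): Centre of the top face of the white pump head (a disc 30 mm across, 14 mm thick) on the bottle, 162 mm above the table when up; it goes down with the head. At x = 74, y = -66 mm in the stand's frame. A spout 7 mm thick leads from the head 64 mm along the stand's +y, below the top face, to above the steel union nut.
- pump (a joint): Travel of the pump head, m: 0 up, 0.010 fully down. A spring lifts it: 3 N to start it, 8 N at the bottom. The bottle (48 mm across, in a holder on the base plate) is fixed.
- catch_tab (a point): Middle of the top edge of the catch's yellow thumb tab: a flat blade 5 mm thick, 19 mm wide (along the stand's y) and 44 mm long, standing on the catch's pin. With the catch on it leans 0.56 rad from upright to the stand's -x, over the lever, its top 197 mm above the table; flipped back it leans 0.54 rad to +x. Push it towards +x.
- catch_pin (a point): The catch's horizontal hinge pin, along the stand's y, right below the tab (x = 32, y = 79 mm in the stand's frame, 160 mm above the table). Beside the tab, at y = 48 to 62 mm, the catch's arm reaches 48 mm from the pin to -x, 5 mm above the lever, its nose hanging before the lever; flipped, it stands nearly upright. A bracket below the pin spans y = 47 to 91 mm.
- catch (a joint): Angle of the safety catch, rad: 0 on (nose down, lever blocked), 1.1 flipped right back to its stop. It starts between 0 and 0.1. It takes about 1 N at the tab's end to move it and it stays by friction where it is left. The nose clears the lever above about 0.4.
- lever_grip (a point): Centre of the red grip of the valve lever: 62 mm long along the lever, 20 mm wide across it (horizontally) and 18 mm high, 131 mm from the valve stem, 150 mm above the table. A bare steel bar 16 mm wide and 6 mm thick leads from it to the stem. The pipe under the opened grip is 103 mm high.
- valve_stem (a point): Point on the vertical axis about which the lever turns, at the height of the lever's middle (150 mm above the table).
- valve_lever (a joint): Angle of the lever, rad: 0 shut, pointing along the stand's +y; 1.571 fully open at its stop, pointing along the stand's -x, in line with the pipe. It grows anticlockwise as seen from above. A spring shuts it: about 2 N at the grip to start it, 6 to 7 N at the grip to keep it fully open. With the catch on it has some 0.05 rad of play.
- valve_handle: The lever's bar and red grip as one piece. Origin at the valve stem, 150 mm above the table; its y axis points along the lever to the grip.
- spanner: Loose steel spanner, 140 mm long, lying on the stand's base plate near the torch's red knob; leave it alone. Origin under its middle.
- spare_tip: Loose brass spare torch tip, 26 mm across and 34 mm high, standing on the base plate; leave it alone. Origin under its centre.
- bucket: Empty metal bucket, 130 mm across and 115 mm high, on the table; leave it alone. Origin under its centre.
- frit_jar: Closed amber glass jar, 64 mm across and 85 mm high, on the table; leave it alone. Origin under its centre.
- paddle: Black graphite paddle with a wooden handle, 195 mm long, 60 mm wide, 22 mm high, lying on the table; leave it alone. Origin under its middle, handle to its -x.
- pliers: Pliers with red handles, 150 mm long, lying on the table; leave them alone. Origin under the middle.
- reamer: Reamer with an orange handle, 185 mm long, lying on the table; leave it alone. Origin under its middle.

How it is judged:
By the outcome, as a careful person would: the job done as asked, in the order asked, and still so for the second after the job is handed in, while the arm keeps its last pose, push and grip.
It also fails if it takes over 54 s, if anything falls off the work surface, if the arm or the gripper's body presses on something with over 40 N, if the wrist force passes 120 N, or if a joint passes its speed limit or range.

## Robot

A 6-joint arm with a two-finger parallel gripper is mounted at the origin on the work surface. World frame = base frame: x ahead of the robot, y to its left, z up, the work surface at z = 0. Lengths are in mm, angles in rad, forces in N, time in s.
With the tool pointing down it reaches from about 400 to 925 mm from the base axis. Payload 12.5 kg.
Tool frame: the origin (TCP) lies at the very end of the fingers, on their centre line; the grasp point (between the pads) lies 19 mm behind it; z points along the fingers, y is the direction in which the jaws open and shut (so a half turn about z gives the same grasp; the last joint's range is limited). The gripper opens to 95 mm and grips with 3 to 60 N. Pads are 20 mm wide; open, the fingers measure 119 mm over their backs; the gripper's body (75 mm by 180 mm) begins 59 mm behind the grasp point.
Start: joints at [-1.253, 0.491, 1.559, -0, 1.092, -0.106], TCP at [257.042, -569.719, 181.361] pointing down, gripper open.
Joint ranges: [-3.1, 3.1], [-0.84, 2.19], [0.05, 2.79], [-1.13, 4.28], [0.06, 2.93], [-2.69, 2.69]. Speed limits (rad/s): [2.22, 2.22, 2.79, 3.14, 3.14, 3.14].

## Interface

Orientations are given as [roll, pitch, yaw] about the fixed x, y, z axes, in that order (R = Rz(yaw) Ry(pitch) Rx(roll)).
In Python, from cell import env, read_camera, get_calibration gives the robot as it stands.
- The arm moves only by the tool arm_command, never from a script. Its argument "targets" is a list of rows, each a list of 3 entries, a list of its own where there are three numbers: the turn, a rotation vector about the tool's x, y, z in rad, then the shift along the tool's x, y, z in m, then the closure in counts, from 0 (fully open) to 255 (shut). In form: [[[rx, ry, rz], [tx, ty, tz], fingers], ...]. A call has 1 to 8 rows; each row is the pose to reach, as a shift and turn from the pose commanded when the call began, along the tool's axes at that moment; what a row does not reach only later rows make up. A row lasts 1/10 s, in which the tool goes at most 50 mm and 8.59 degrees, less where a joint would pass 70% of its speed; a pose out of reach is approached as far as the arm can. A call with a gripper value outside its range is refused whole. The fingers move at their own pace and stop on an object; the grip force is fixed at half the most. Time passes only in rows, so rows that repeat a pose let the fingers close. It gives the time, the measured TCP pose, the force and the opening at its end, in the units of the state.
- env.state(): the state, without advancing time (a new reading comes with each control period).
- read_camera(name): name is "scene" or "top"; returns (picture, depth): 480x640x3 uint8, blue, green, red; 480x640 float32, mm along the optical axis (not along the pixel's ray), 0 where there is no reading.
- get_calibration(name): a dict with "vfov" (degrees; the focal length in pixels is half the picture's height over the tangent of half this angle, whatever the lens; pixels are square), "cx", "cy" (the principal point, pixels), "world_from_camera" (4x4, takes a point from camera to world coordinates). Camera axes: x right, y down, z forward; pixel columns grow to the right and rows downward; lengths in mm; the calibration is good to about 2 mm. A picture is of the moment at which its call begins. get_calibration takes no time and is no camera call.
- env.job_done(): hands the job in, once; it reports no verdict.
The state is a dict: "t": time; "joints": joint angles; "qvel": joint speeds; "tau": joint torques, N m; "eef_pos": TCP position; "tcp_rot": TCP orientation; "ft_force": force on the tool from outside, world axes, zero at the start; "moment": the same for the moment, N m; "opening": opening from 0.0 (shut) to 1.0 (fully open).
Only numpy, scipy, OpenCV 4.12 (cv2) and the standard library are available. Lean on these libraries where they do the work, as an engineer would, in place of code of your own. Each camera call takes 0.05 s, during which the arm holds its last target.

## Working session

There is one attempt and no reset: what is moved stays moved. The work goes in short steps, Python scripts to look and compute and a tool call to move; the robot and the scene stay as the last step left them, time stands still between calls to the robot, and variables do not carry over. Pictures are saved under pics/ and viewed, and the job is handed in when it is done.

Besides the shell and the picture viewer there is one more tool, called after "Emit:" as name([rows], argument=value, ...), one row to a line, values as JSON. arm_command: Moves the arm, as the interface text tells. Its arguments: {"type":"object","properties":{"targets":{"type":"array"}},"required":["targets"]}

```bash
ls; mkdir -p pics; python3 - <<'E'
from cell import env, read_camera, get_calibration
import cv2,numpy as np
print(env.state())
for n in("scene","top"):
    p,d=read_camera(n); cv2.imwrite(f"pics/{n}0.png",p); np.save(f"pics/{n}0.npy",d)
    print(n,get_calibration(n))
E
```

```text
pics
{'t': 0.0, 'joints': array([-1.25261538e+00,  4.91543594e-01,  1.55943478e+00,  2.62336261e-05,
        1.09167128e+00, -1.05610555e-01]), 'qvel': array([ 5.80490919e-04, -5.73283467e-04, -2.11017401e-03,  3.01425455e-04,
       -2.95726053e-04,  3.71317089e-06]), 'tau': array([-2.12609986e-03, -6.12652159e+01, -2.58186185e+01,  6.91409293e-02,
        4.82073217e-02, -8.38770256e-05]), 'eef_pos': array([ 256.9504917 , -569.44896371,  180.77672999]), 'tcp_rot': array([-3.14054400e+00, -1.34560075e-04,  4.23779320e-01]), 'ft_force': array([-0.81363411, -0.46324348,  1.53318196]), 'moment': array([0.01935019, 0.01551958, 0.03774122]), 'opening': 1.0015670791093327}
scene {'vfov': 54.832316973728084, 'cx': 313.2694313445059, 'cy': 234.64022675821, 'world_from_camera': array([[-4.63056737e-01,  6.69930633e-01, -5.80320089e-01,
         1.25769550e+03],
       [ 8.86321806e-01,  3.47427009e-01, -3.06150503e-01,
         3.93495883e+02],
       [-3.48072696e-03, -6.56115402e-01, -7.54652545e-01,
         1.07021143e+03],
       [ 0.00000000e+00,  0.00000000e+00,  0.00000000e+00,
         1.00000000e+00]])}
top {'vfov': 44.24527653909496, 'cx': 325.64054065770904, 'cy': 242.2959806931631, 'world_from_camera': array([[-4.84026191e-02, -9.75341620e-01,  2.15327449e-01,
         1.95048299e+02],
       [-9.98824353e-01,  4.78393576e-02, -7.82992683e-03,
         5.50336353e+00],
       [-2.66427330e-03, -2.15453289e-01, -9.76510513e-01,
         1.58603288e+03],
       [ 0.00000000e+00,  0.00000000e+00,  0.00000000e+00,
         1.00000000e+00]])}
```

View pics/scene0.png

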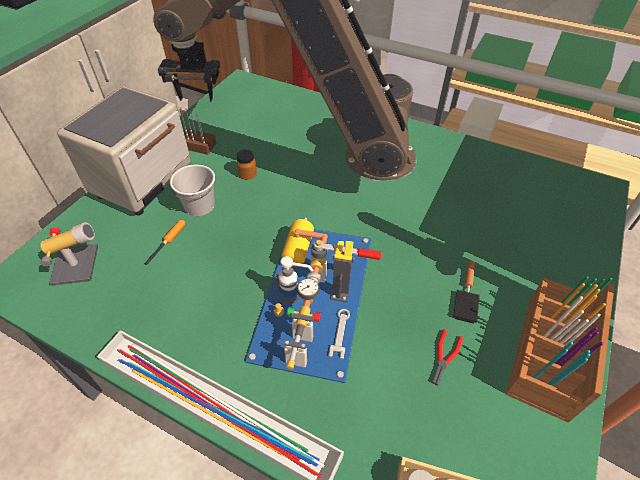

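View pics/top0.png

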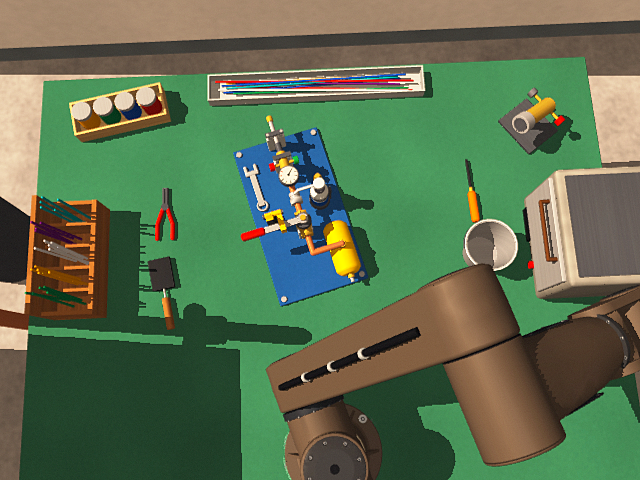

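```bash
cat > h.py <<'E'
import numpy as np,cv2
from cell import get_calibration
from scipy.spatial.transform import Rotation as R
def cal(n):
    c=get_calibration(n);f=240/np.tan(np.radians(c["vfov"]/2));return f,c["cx"],c["cy"],np.array(c["world_from_camera"])
def rays(n,uv):
    f,cx,cy,W=cal(n);uv=np.atleast_2d(uv).astype(float)
    d=np.c_[(uv[:,0]-cx)/f,(uv[:,1]-cy)/f,np.ones(len(uv))]
    return W[:3,3],d@W[:3,:3].T
def onz(n,uv,z):
    o,d=rays(n,uv);return o+d*((z-o[2])/d[:,2])[:,None]
def proj(n,P):
    f,cx,cy,W=cal(n);P=np.atleast_2d(P);c=(P-W[:3,3])@W[:3,:3]
    return np.c_[cx+f*c[:,0]/c[:,2],cy+f*c[:,1]/c[:,2]]
def tri(u1,u2):
    o1,d1=rays("scene",u1);o2,d2=rays("top",u2);d1=d1[0];d2=d2[0]
    s=np.linalg.lstsq(np.c_[d1,-d2],o2-o1,rcond=None)[0]
    a=o1+s[0]*d1;b=o2+s[1]*d2;return (a+b)/2,np.linalg.norm(a-b)
E
python3 - <<'E'
from h import *
for n in("scene","top"):
    p=cv2.imread(f"pics/{n}0.png");d=np.load(f"pics/{n}0.npy")
    h=cv2.cvtColor(p,cv2.COLOR_BGR2HSV)
    m=cv2.inRange(h,(102,140,50),(122,255,255))
    k,l,s,c=cv2.connectedComponentsWithStats(cv2.morphologyEx(m,cv2.MORPH_CLOSE,np.ones((5,5))))
    i=1+np.argmax(s[1:,4]);print(n,s[i])
    ys,xs=np.where((l==i)&(m>0));P=onz(n,np.c_[xs,ys],10)
    r=cv2.minAreaRect(P[:,:2].astype(np.float32));print(r);print(cv2.boxPoints(r))
    # depth check of lens
    print(d[240,320], d[ys[0],xs[0]])
    x0,y0,w,hh=s[i][:4]
    crop=p[y0-15:y0+hh+15,max(0,x0-25):x0+w+25];print("crop",x0-25,y0-15)
    f=min(800/crop.shape[1],600/crop.shape[0]);f=int(f)
    cv2.imwrite(f"pics/{n}_crop.png",cv2.resize(crop,None,fx=f,fy=f,interpolation=cv2.INTER_CUBIC));print(f)
E
```

```text
scene [ 245  250  123  133 6464]
((665.6782836914062, 73.62723541259766), (389.77679443359375, 248.890625), 15.295600891113281)
[[444.86475   142.25304  ]
 [510.52185   -97.8213   ]
 [886.4918      5.0014343]
 [820.8347    245.07578  ]]
1182.1611 1362.7303
crop 220 235
3
top [ 259  128  109  178 7304]
((627.9051513671875, 62.64690399169922), (457.4809875488281, 249.11721801757812), 15.26351261138916)
[[ 374.44226    122.593796 ]
 [ 440.02454   -117.73587  ]
 [ 881.36804      2.7000122]
 [ 815.78577    243.02968  ]]
1618.0167 1683.6012
crop 234 113
2
```

View pics/scene_crop.png

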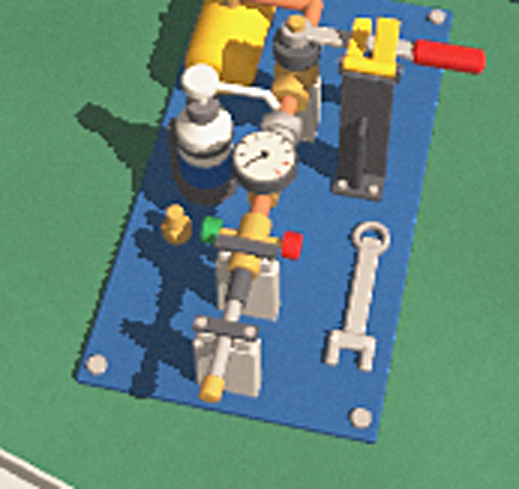

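View pics/top_crop.png

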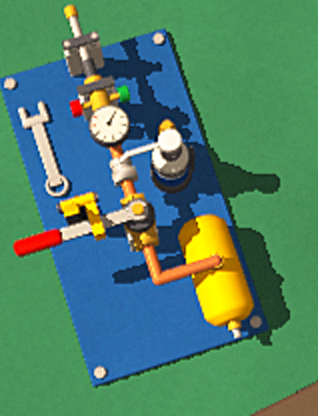

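```bash
cat >> h.py <<'E'
O=np.array([577.5,49.2,0]);YAW=0.266
def S(p,o=None,yaw=None): 
    return (O if o is None else o)+np.atleast_2d(p)@R.from_euler('z',YAW if yaw is None else yaw).as_matrix().T
E
python3 - <<'E'
from h import *
pts={'pump':(74,-66,162),'spout':(74,-10,155),'gauge':(125,0,142),'grip':(0,131,159),'gripend':(0,162,159),'stem':(0,0,160),'pin':(32,79,160),'tab':(9,79,197),'c1':(285,125,10),'c2':(285,-125,10),'c3':(-175,125,10),'c4':(-175,-125,10)}
for n,(x,y,f) in {"scene":(220,235,3),"top":(234,113,2)}.items():
    p=cv2.imread(f"pics/{n}0.png")
    b=p[y:y+220,x:x+210];F=4 if n=="scene" else 3;F=3
    b=cv2.resize(b,None,fx=F,fy=F,interpolation=cv2.INTER_CUBIC)
    for k,v in pts.items():
        u=proj(n,S(v))[0];print(n,k,u.round(1))
        q=((u+.5-[x,y])*F-.5).round().astype(int)
        cv2.drawMarker(b,tuple(int(i) for i in q),(255,0,255),cv2.MARKER_CROSS,9,1)
    cv2.imwrite(f"pics/{n}_m.png",b[:600])
E
```

```text
scene pump [286.1 260.7]
scene spout [308.2 266.2]
scene gauge [307.6 286.6]
scene grip [369.1 251.8]
scene gripend [381.3 253.8]
scene stem [318.3 243.2]
scene pin [346.6 257.9]
scene tab [349.  241.5]
scene c1 [344.7 382.1]
scene c2 [244.2 361.2]
scene c3 [370.7 238.3]
scene c4 [290.2 225.4]
top pump [318.3 181.8]
top spout [297.3 189.3]
top gauge [287.9 173.9]
top grip [252.  232.7]
top gripend [240.  236.5]
top stem [302.3 216.8]
top pin [268.3 214.5]
top tab [269.5 219.2]
top c1 [232.1 151.1]
top c2 [316.1 125.5]
top c3 [279.7 305.5]
top c4 [368.3 276.9]
```

View pics/scene_m.png

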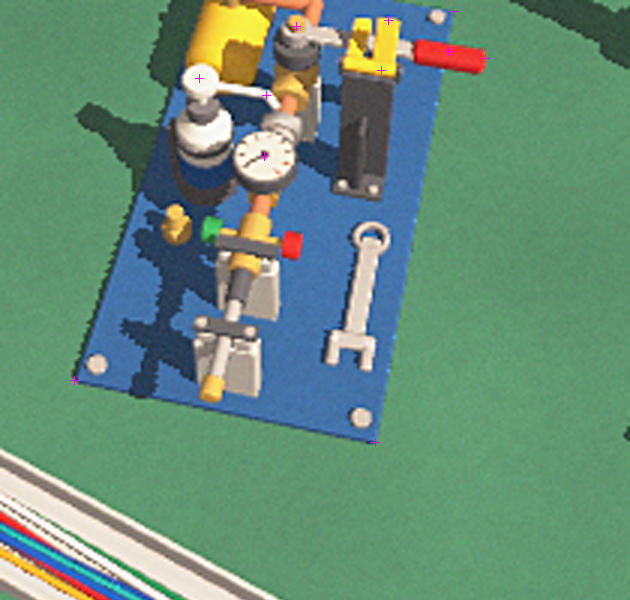

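View pics/top_m.png

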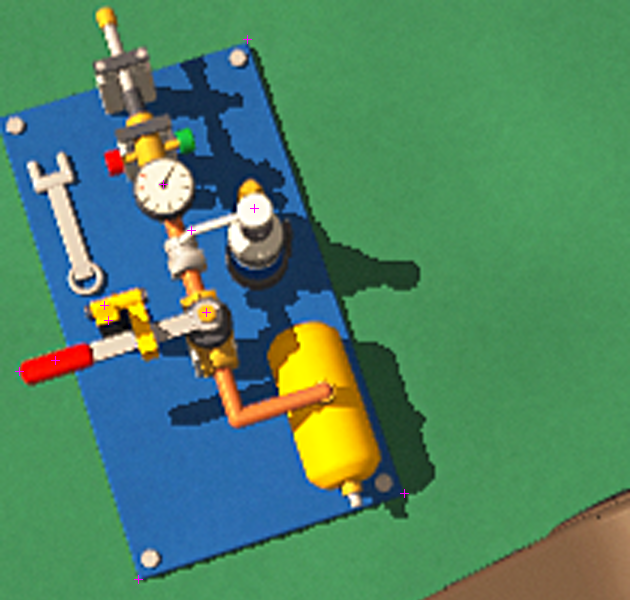

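```bash
cat >> h.py <<'E'
def rel(p,yaw=1.837,stand=True):
    from cell import env
    s=env.state();T=R.from_euler('xyz',s['tcp_rot']);w=S(p)[0] if stand else np.array(p)
    G=R.from_euler('xyz',[np.pi,0,yaw])
    cur=R.from_euler('z',-YAW).as_matrix()@(s['eef_pos']-O)
    print('t',round(s['t'],2),'stand-frame TCP',cur.round(1),'F',s['ft_force'].round(1),'open',round(s['opening'],3))
    print('turn',(T.inv()*G).as_rotvec().round(3),'shift m',(T.inv().apply(w-s['eef_pos'])/1000).round(4))
E
python3 -c "
from h import *
print(S((74,-66,162)));rel((74,-66,240))"
```

```text
[[666.24712722   4.97390578 162.        ]]
t 0.1 stand-frame TCP [-471.9 -512.7  180.8] F [0.2 0.3 0.1] open 1.001
turn [-1.000e-03 -1.000e-03 -1.413e+00] shift m [ 0.6093 -0.3554 -0.0588]
```

Emit:
arm_command([
  [[0, 0, 0], [0, 0, -0.05], 255],
  [[0, 0, -0.14], [0.04, -0.025, -0.06], 255],
  [[0, 0, -0.28], [0.08, -0.05, -0.06], 255],
  [[0, 0, -0.42], [0.12, -0.07, -0.06], 255],
  [[0, 0, -0.56], [0.16, -0.093, -0.06], 255],
  [[0, 0, -0.7], [0.2, -0.117, -0.06], 255],
  [[0, 0, -0.84], [0.24, -0.14, -0.06], 255],
  [[0, 0, -0.98], [0.28, -0.163, -0.06], 255],
])

```text
t: 0.9
eef_pos: [445.9, -304.2, 241.2]
tcp_rot: [-3.141, -0.0, 1.409]
ft_force: [1.2, -0.1, -0.5]
opening: 0.382
```

```bash
python3 -c "
from h import *
rel((74,-66,240))"
```

```text
t 0.9 stand-frame TCP [-219.8 -306.4  241.2] F [ 1.2 -0.1 -0.5] open 0.382
turn [-0.    -0.    -0.428] shift m [0.3406 0.1678 0.0012]
```

Emit:
arm_command([
  [[0, 0, -0.08], [0.043, 0.021, 0], 255],
  [[0, 0, -0.16], [0.085, 0.042, 0], 255],
  [[0, 0, -0.24], [0.128, 0.063, 0], 255],
  [[0, 0, -0.32], [0.17, 0.084, 0], 255],
  [[0, 0, -0.4], [0.213, 0.105, 0], 255],
  [[0, 0, -0.428], [0.255, 0.126, 0], 255],
  [[0, 0, -0.428], [0.3, 0.147, 0], 255],
  [[0, 0, -0.428], [0.34, 0.168, 0], 255],
])

```text
t: 1.7
eef_pos: [668.2, 3.6, 241.0]
tcp_rot: [-3.141, -0.0, 1.832]
ft_force: [0.9, -0.0, 0.9]
opening: 0.004
```

Emit:
arm_command([
  [[0, 0, 0], [0, 0, 0], 255],
  [[0, 0, 0], [0, 0, 0], 255],
  [[0, 0, 0], [0, 0, 0], 255],
])

```text
t: 2.0
eef_pos: [666.9, 0.6, 241.1]
tcp_rot: [-3.141, 0.0, 1.831]
ft_force: [-0.5, 0.4, -0.3]
opening: 0.011
```

```bash
python3 -c "
from h import *
rel((74,-66,167))
from cell import read_camera
for n in('top','scene'):
    p,d=read_camera(n); c=p[120:320,200:460]; cv2.imwrite(f'pics/{n}1.png',cv2.resize(c,None,fx=3,fy=3)[:600])"
```

```text
t 2.0 stand-frame TCP [ 73.5 -70.4 241.1] F [-0.5  0.4 -0.3] open 0.011
turn [-0.001  0.    -0.006] shift m [0.0044 0.0006 0.0741]
```

View pics/scene1.png

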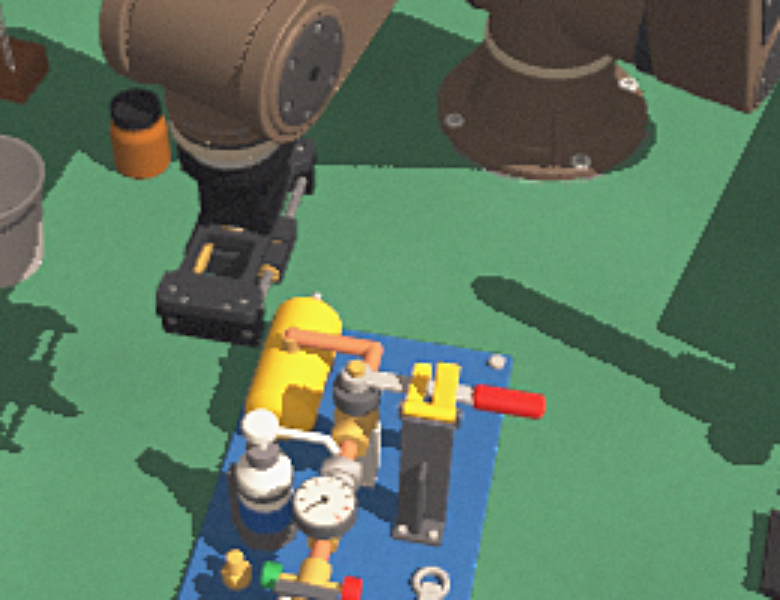

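Emit:
arm_command([
  [[0, 0, -0.006], [0.0044, 0.0006, 0.03], 255],
  [[0, 0, -0.006], [0.0044, 0.0006, 0.055], 255],
  [[0, 0, -0.006], [0.0044, 0.0006, 0.07], 255],
  [[0, 0, -0.006], [0.0044, 0.0006, 0.074], 255],
  [[0, 0, -0.006], [0.0044, 0.0006, 0.074], 255],
  [[0, 0, -0.006], [0.0044, 0.0006, 0.074], 255],
])

```text
t: 2.7
eef_pos: [667.2, 5.3, 168.5]
tcp_rot: [3.14, 0.001, 1.837]
ft_force: [0.3, 0.0, -0.7]
opening: 0.006
```

```bash
python3 -c "
from h import *
rel((74,-66,150))
from cell import read_camera
for n in('top','scene'):
    p,d=read_camera(n); c=p[120:320,200:460]; cv2.imwrite(f'pics/{n}2.png',cv2.resize(c,None,fx=3,fy=3)[:600])"
```

```text
t 2.7 stand-frame TCP [ 75.  -66.  168.5] F [ 0.3  0.  -0.7] open 0.006
turn [0.002 0.001 0.   ] shift m [-0.     -0.0011  0.0185]
```

View pics/scene2.png

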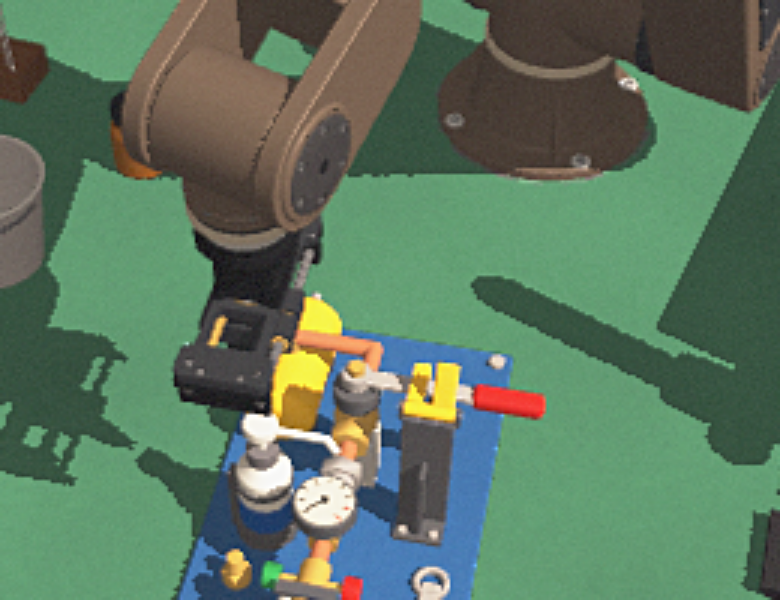

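```bash
python3 -c "
from h import *
for z in (168,187,246,300):
  for n,o in (('scene',(200,120)),('top',(200,120))): print(z,n,(proj(n,S((75,-66,z)))[0]-o)*3)"
```

```text
168 scene [257.72586576 418.62208071]
168 top [354.50867661 182.17885425]
187 scene [256.6011593  404.23201422]
187 top [354.16429341 174.90464534]
246 scene [252.91891849 357.11955246]
246 top [353.03713357 151.09629408]
300 scene [249.27312648 310.47343516]
300 top [351.92163787 127.53431768]
```

View pics/top2.png

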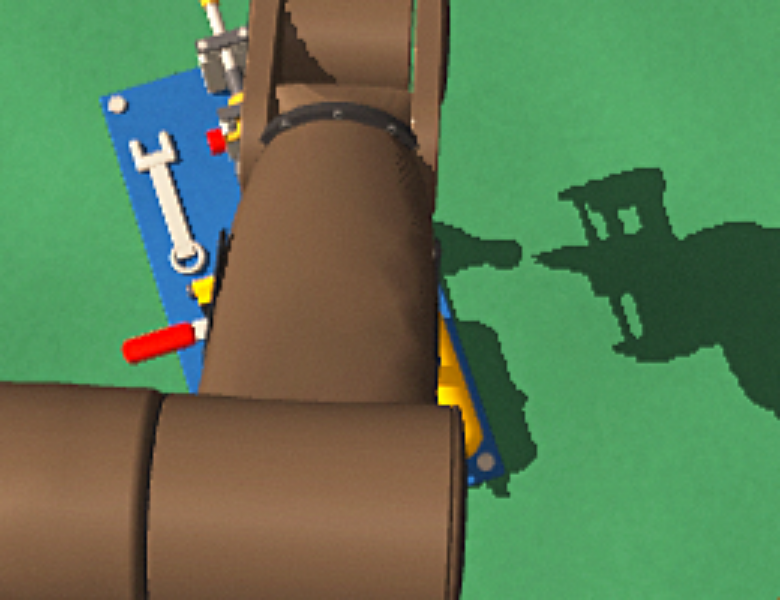

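Emit:
arm_command([
  [[0, 0, 0], [0, -0.001, 0.005], 255],
  [[0, 0, 0], [0, -0.001, 0.008], 255],
  [[0, 0, 0], [0, -0.001, 0.011], 255],
  [[0, 0, 0], [0, -0.001, 0.013], 255],
  [[0, 0, 0], [0, -0.001, 0.015], 255],
  [[0, 0, 0], [0, -0.001, 0.015], 255],
  [[0, 0, 0], [0, -0.001, 0.015], 255],
])

```text
t: 3.5
eef_pos: [665.9, 5.5, 152.3]
tcp_rot: [3.142, 0.0, 1.838]
ft_force: [0.1, -0.7, 0.6]
opening: 0.001
```

```bash
python3 -c "
from h import *
from cell import read_camera,env
for i in range(2):
  p,d=read_camera('scene');rel((74,-66,150))
print(env.state()['tau'])
c=p[200:320,220:380]; cv2.imwrite('pics/s3.png',cv2.resize(c,None,fx=5,fy=5,interpolation=cv2.INTER_CUBIC)[:600])"
```

```text
t 3.55 stand-frame TCP [ 73.9 -65.4 152.4] F [-0.1  0.3 -0.6] open 0.005
turn [0.    0.    0.001] shift m [-0.0006  0.0001  0.0024]
t 3.6 stand-frame TCP [ 73.9 -65.4 152.4] F [-0.8 -0.5  0.5] open 0.001
turn [0.    0.    0.001] shift m [-0.0006  0.0001  0.0024]
[ 1.01779267e-03 -6.64863181e+01 -2.56188083e+01  5.67268836e-02
  6.20770175e-02 -9.41791131e-05]
```

View pics/s3.png

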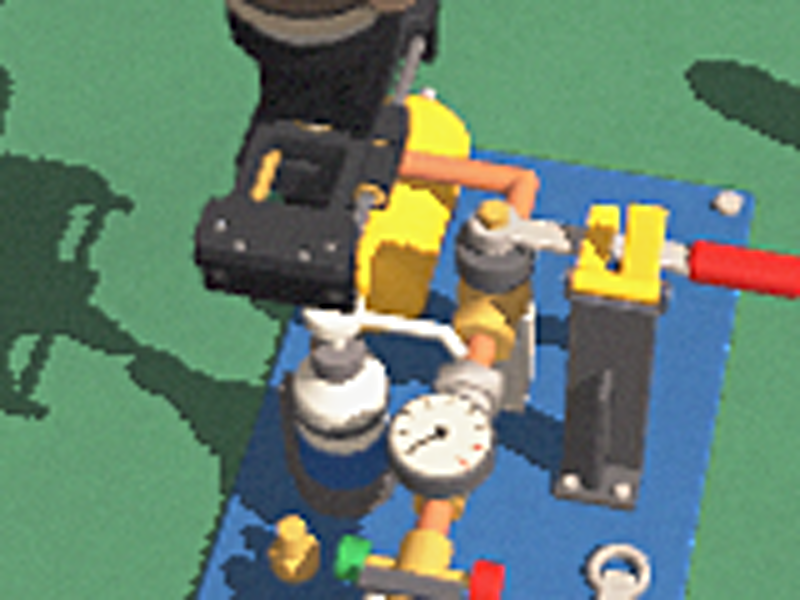

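```bash
python3 -c "
from h import *
im=cv2.imread('pics/s3.png')
def pt(q): u=((proj('scene',S(q))[0]+.5-[220,200])*5-.5).round().astype(int);return tuple(int(i) for i in u)
x,y,z=73.9,-65.4,152.4
b=[(x+a*90,y+c*37.5,z+78) for a,c in((-1,-1),(-1,1),(1,1),(1,-1))]
for i in range(4): cv2.line(im,pt(b[i]),pt(b[(i+1)%4]),(255,0,255),1)
for i in range(4): cv2.line(im,pt(b[i]),pt(np.array(b[i])+[0,0,60]),(255,255,0),1)
cv2.line(im,pt((x,y,z)),pt((x,y,z+78)),(0,255,0),1)
cv2.imwrite('pics/s3b.png',im)"
```

```text
(no output)
```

View pics/s3b.png

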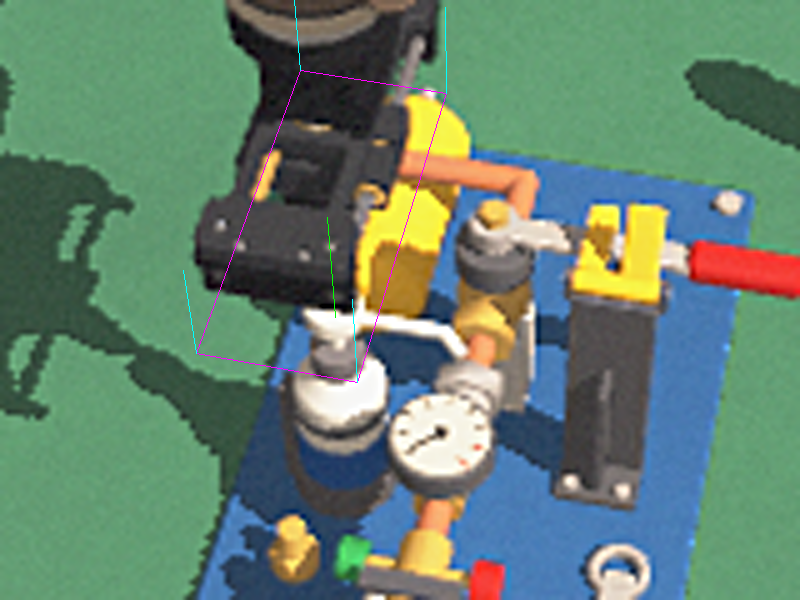

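```bash
python3 -c "
from h import *
from cell import read_camera
f,cx,cy,W=cal('scene')
p,d=read_camera('scene')
def pw(u,v,d):
    c=np.array([(u-cx)/f,(v-cy)/f,1])*d[v,u]; w=W[:3,:3]@c+W[:3,3]
    return (R.from_euler('z',-YAW).as_matrix()@(w-O)).round(1)
d0=np.load('pics/scene0.npy')
print('stand: pump',pw(286,260,d0),'gauge',pw(307,286,d0),'plate',pw(300,330,d0),'table',pw(400,330,d0))
for u,v in((263,252),(275,257),(288,259),(288,243),(262,245),(275,243),(270,230),(284,262),(290,262),(287,264),(286,263),(295,250),(294,240)): print(u,v,pw(u,v,d),p[v,u])
"
```

```text
stand: pump [ 71.8 -66.9 161.9] gauge [124.8  -1.6 143.9] plate [223.8   3.6 105.2] table [113.6 240.9   3.1]
263 252 [161.3 -88.  296.6] [44 41 42]
275 257 [153.2 -65.  275.4] [25 25 24]
288 259 [154.  -35.3 277.4] [60 58 63]
288 243 [136.3 -38.4 310. ] [73 71 70]
262 245 [152.4 -91.8 308.6] [73 74 76]
275 243 [143.6 -65.1 311.8] [74 70 72]
270 230 [106.5 -87.1 307.6] [82 80 80]
284 262 [ 77.4 -70.7 159.8] [255 255 255]
290 262 [152.7 -31.7 266.1] [ 96 104 118]
287 264 [ 85.3 -60.7 164.5] [248 251 250]
286 263 [ 83.7 -63.6 165.8] [253 255 255]
295 250 [-22.4 -69.6  87.3] [ 35 112 164]
294 240 [102.  -34.6 281.4] [145 158 177]
```

```bash
python3 -c "
from h import *
from cell import read_camera
p,d=read_camera('top')
c=p[130:250,310:470]; cv2.imwrite('pics/t4.png',cv2.resize(c,None,fx=5,fy=5,interpolation=cv2.INTER_CUBIC))
rel((74,-66,150))
# shadow of pump axis: from top0 
print(proj('top',S((74,-66,0))))
"
```

```text
t 3.7 stand-frame TCP [ 73.9 -65.5 152.5] F [ 0.7 -0.8 -0.5] open 0.002
turn [0.    0.    0.001] shift m [-0.0005  0.0001  0.0025]
[[319.1821016 200.1208022]]
```

View pics/t4.png

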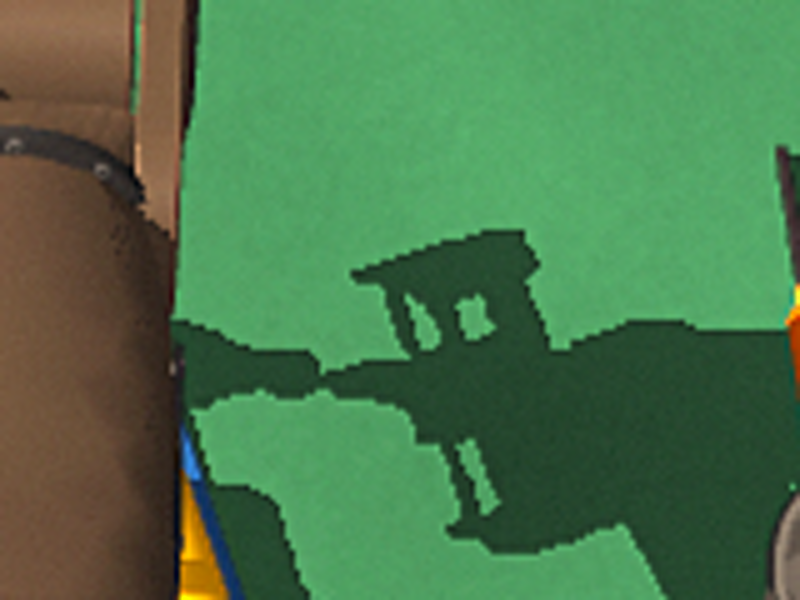

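Emit:
arm_command([
  [[0, 0, 0], [0, 0, 0.002], 255],
  [[0, 0, 0], [0, 0, 0.003], 255],
  [[0, 0, 0], [0, 0, 0.003], 255],
])

```text
t: 4.0
eef_pos: [665.8, 5.5, 149.1]
tcp_rot: [-3.141, -0.0, 1.838]
ft_force: [-0.7, -0.3, 0.7]
opening: 0.005
```

Emit:
arm_command([
  [[0, 0, 0], [0, 0, 0.002], 255],
  [[0, 0, 0], [0, 0, 0.003], 255],
  [[0, 0, 0], [0, 0, 0.003], 255],
])

```text
t: 4.3
eef_pos: [665.8, 5.5, 146.1]
tcp_rot: [-3.141, -0.0, 1.838]
ft_force: [0.7, -0.3, 0.8]
opening: 0.006
```

```bash
python3 -c "
from h import *
from cell import read_camera
p,d=read_camera('top')
q,d=read_camera('scene')
a=cv2.resize(p[170:230,340:420],None,fx=5,fy=5,interpolation=cv2.INTER_CUBIC)
b=cv2.resize(q[235:295,260:340],None,fx=5,fy=5,interpolation=cv2.INTER_CUBIC)
q0=cv2.imread('pics/scene0.png')
c=cv2.resize(q0[235:295,260:340],None,fx=5,fy=5,interpolation=cv2.INTER_CUBIC)
cv2.imwrite('pics/t5.png',np.vstack([np.hstack([a,a]),np.hstack([b,c])]))
"
```

```text
(no output)
```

View pics/t5.png

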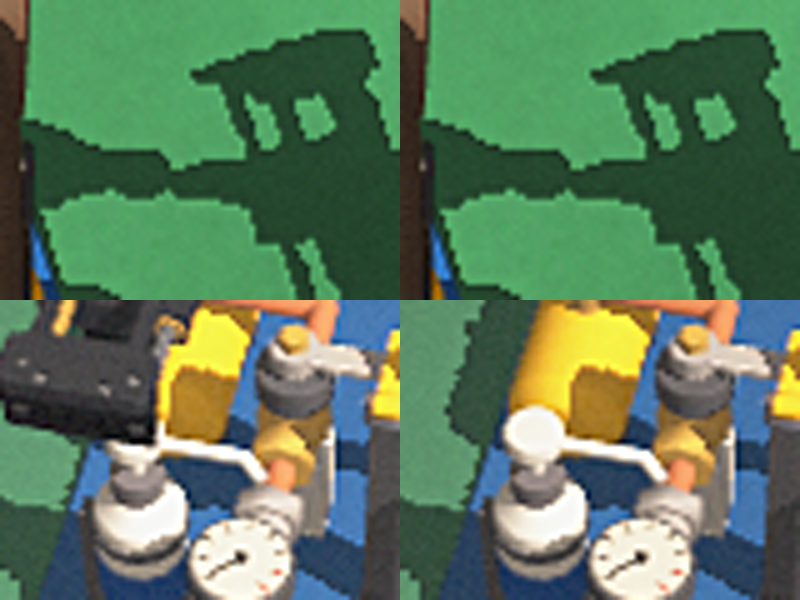

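Emit:
arm_command([
  [[0, 0, 0], [0, 0, 0.002], 255],
  [[0, 0, 0], [0, 0, 0.003], 255],
  [[0, 0, 0], [0, 0, 0.003], 255],
])

```text
t: 4.7
eef_pos: [665.8, 5.5, 143.1]
tcp_rot: [-3.141, -0.0, 1.838]
ft_force: [-0.5, 1.1, 0.0]
opening: 0.001
```

```bash
python3 -c "
from h import *
from cell import read_camera,env
p,d=read_camera('top')
q,d=read_camera('scene')
print(env.state())
a=cv2.resize(p[170:230,340:420],None,fx=5,fy=5,interpolation=cv2.INTER_CUBIC)
b=cv2.resize(q[235:295,260:340],None,fx=5,fy=5,interpolation=cv2.INTER_CUBIC)
q0=cv2.imread('pics/scene0.png')
c=cv2.resize(q0[235:295,260:340],None,fx=5,fy=5,interpolation=cv2.INTER_CUBIC)
cv2.imwrite('pics/t6.png',np.vstack([np.hstack([a,a]),np.hstack([b,c])]))
"
```

```text
{'t': 4.8, 'joints': array([-9.08335331e-02,  5.85589757e-01,  1.49237964e+00, -1.08618048e-04,
        1.06372677e+00, -3.57760869e-01]), 'qvel': array([ 0.00125925, -0.00133498, -0.00161095,  0.00071014,  0.00134067,
       -0.00053714]), 'tau': array([-1.04611281e-03, -6.67175388e+01, -2.52633405e+01,  5.59548056e-02,
        5.84637781e-02, -8.54212931e-05]), 'eef_pos': array([665.86062877,   5.49433779, 143.26441967]), 'tcp_rot': array([-3.14146245e+00,  5.26870193e-05,  1.83777642e+00]), 'ft_force': array([0.19974444, 0.18082669, 0.99567835]), 'moment': array([-0.06313441, -0.09066272, -0.0064143 ]), 'opening': 0.002858246384396189}
```

View pics/t6.png

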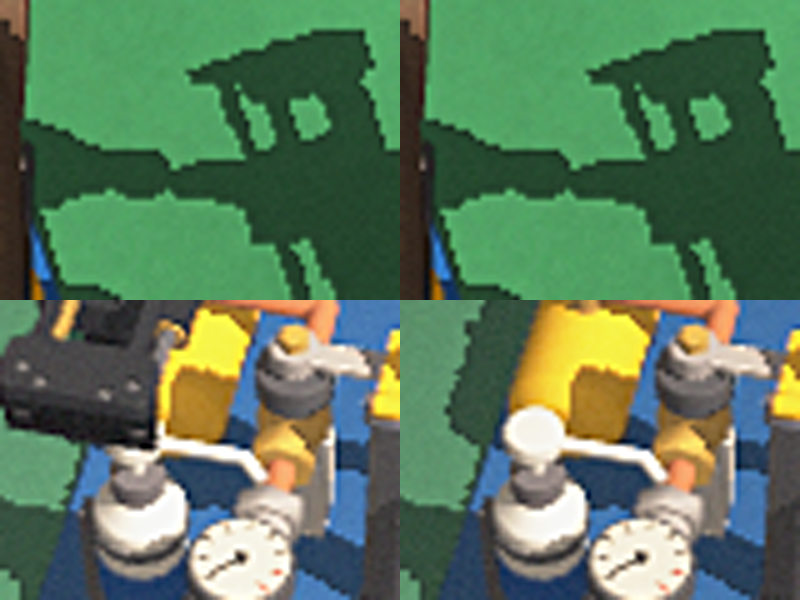

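```bash
python3 -c "
from h import *
P=np.array([257,-569.5,181]);print(proj('scene',P))
q0=cv2.imread('pics/scene0.png');x,y=140,20;F=5
b=cv2.resize(q0[y:y+120,x:x+140],None,fx=F,fy=F,interpolation=cv2.INTER_CUBIC)
T=R.from_euler('xyz',[np.pi,0,.424])
def pt(l):
  u=((proj('scene',P+T.apply(l))[0]+.5-[x,y])*F-.5).round().astype(int);return tuple(int(i) for i in u)
for s in(-1,1):
  cv2.line(b,pt((0,s*47.5,0)),pt((0,s*47.5,-78)),(255,0,255),1)
  cv2.line(b,pt((0,s*59.5,0)),pt((0,s*59.5,-78)),(255,255,0),1)
c=[(-37.5,-90,-78),(37.5,-90,-78),(37.5,90,-78),(-37.5,90,-78)]
for i in range(4): cv2.line(b,pt(c[i]),pt(c[(i+1)%4]),(0,255,0),1)
cv2.imwrite('pics/s7.png',b)
"
```

```text
[[197.47710934 108.52916684]]
```

View pics/s7.png

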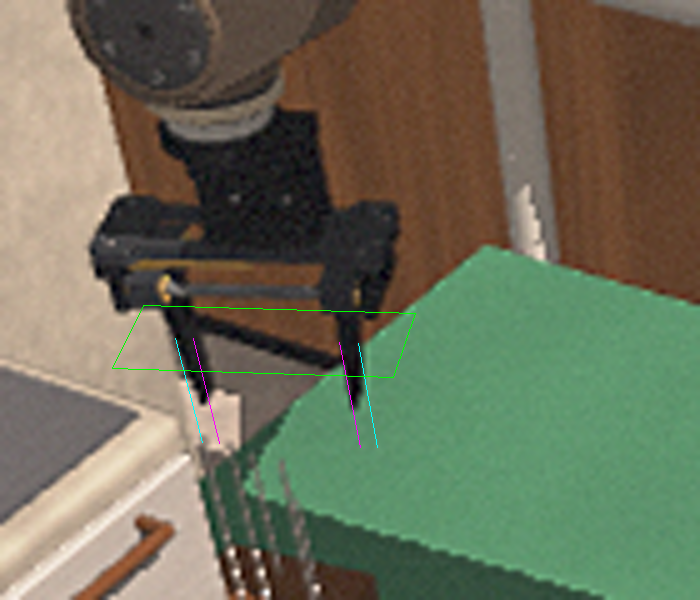

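```bash
python3 -c "
from h import *
f,cx,cy,W=cal('scene')
d=np.load('pics/scene0.npy');q=cv2.imread('pics/scene0.png')
def pw(u,v):
    c=np.array([(u-cx)/f,(v-cy)/f,1])*d[v,u]; return (W[:3,:3]@c+W[:3,3])
T=R.from_euler('xyz',[np.pi,0,.424]);P=np.array([257,-569.5,181])
for u,v in [(210,94),(210,97),(210,99),(211,100),(211,101),(178,92),(180,96),(181,98),(180,99),(162,74),(167,80),(190,70),(215,65),(200,70),(190,55),(300,150),(335,60),(160,68)]:
    w=pw(u,v);print(u,v,q[v,u],w.round(0),'tool',T.inv().apply(w-P).round(0))
"
```

```text
210 94 [10  6 10] [ 248. -511.  248.] tool [ 16. -57. -67.]
210 97 [20 17 23] [ 241. -520.  230.] tool [  6. -52. -49.]
210 99 [7 0 6] [ 248. -515.  228.] tool [ 14. -53. -47.]
211 100 [50 63 42] [ 242. -517.  220.] tool [  8. -54. -39.]
211 101 [67 91 58] [ 241. -518.  216.] tool [  7. -53. -35.]
178 92 [21 30 26] [ 285. -610.  247.] tool [  9.  49. -66.]
180 96 [31 20 22] [ 284. -607.  233.] tool [  9.  45. -52.]
181 98 [29 30 25] [ 278. -611.  221.] tool [  2.  46. -40.]
180 99 [2 0 0] [ 286. -609.  222.] tool [ 10.  48. -41.]
162 74 [38 32 33] [ 318. -625.  323.] tool [  33.   75. -142.]
167 80 [50 47 49] [ 314. -615.  304.] tool [  33.   64. -123.]
190 70 [44 42 42] [ 277. -545.  337.] tool [  28.  -14. -156.]
215 65 [39 40 42] [ 220. -493.  338.] tool [  -2.  -85. -157.]
200 70 [44 40 40] [ 257. -524.  332.] tool [  18.  -41. -151.]
190 55 [22 30 23] [ 275. -534.  387.] tool [  31.  -25. -206.]
300 150 [114 157  97] [ 100. -270.    5.] tool [ -20. -338.  176.]
335 60 [52 48 52] [283. -57. 492.] tool [ 235. -456. -311.]
160 68 [76 74 78] [ 309. -635.  336.] tool [  20.   82. -155.]
```

Emit:
arm_command([
  [[0, 0, 0], [0, 0, 0.004], 255],
  [[0, 0, 0], [0, 0, 0.008], 255],
  [[0, 0, 0], [0, 0, 0.012], 255],
  [[0, 0, 0], [0, 0, 0.012], 255],
  [[0, 0, 0], [0, 0, 0.012], 255],
])

```text
t: 5.3
eef_pos: [665.9, 5.5, 131.1]
tcp_rot: [-3.141, -0.0, 1.838]
ft_force: [0.1, 0.0, 0.3]
opening: 0.004
```

```bash
python3 -c "
from h import *
from cell import read_camera,env
p,d=read_camera('top')
q,d=read_camera('scene');rel((74,-66,120))
a=cv2.resize(p[170:230,340:420],None,fx=5,fy=5,interpolation=cv2.INTER_CUBIC)
b=cv2.resize(q[235:295,260:340],None,fx=5,fy=5,interpolation=cv2.INTER_CUBIC)
cv2.imwrite('pics/t8.png',np.hstack([a,b]))
"
```

```text
t 5.4 stand-frame TCP [ 73.9 -65.4 131.4] F [ 0.2 -0.7 -0.2] open 0.007
turn [0.    0.    0.001] shift m [-0.0006  0.0001  0.0114]
```

View pics/t8.png

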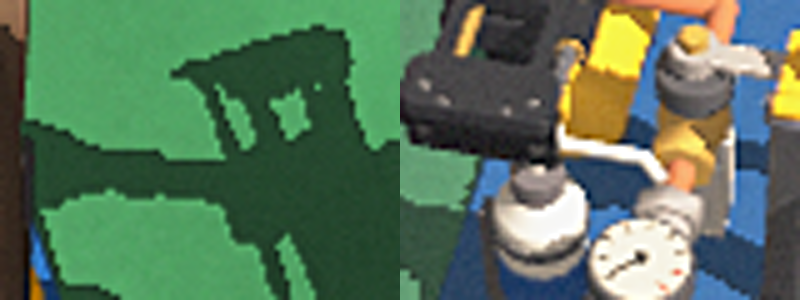

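Emit:
arm_command([
  [[0, 0, 0], [0, 0, 0.002], 255],
  [[0, 0, 0], [0, 0, 0.004], 255],
  [[0, 0, 0], [0, 0, 0.006], 255],
  [[0, 0, 0], [0, 0, 0.006], 255],
])

```text
t: 5.8
eef_pos: [666.1, 5.5, 125.5]
tcp_rot: [3.141, 0.0, 1.838]
ft_force: [1.0, 0.3, 4.6]
opening: 0.005
```

Emit:
arm_command([
  [[0, 0, 0], [0, 0, 0.002], 255],
  [[0, 0, 0], [0, 0, 0.003], 255],
  [[0, 0, 0], [0, 0, 0.003], 255],
])

```text
t: 6.1
eef_pos: [666.1, 5.5, 122.7]
tcp_rot: [3.141, 0.0, 1.838]
ft_force: [-1.3, -0.2, 6.4]
opening: 0.006
```

Emit:
arm_command([
  [[0, 0, 0], [0, 0, 0.002], 255],
  [[0, 0, 0], [0, 0, 0.003], 255],
  [[0, 0, 0], [0, 0, 0.003], 255],
])

```text
t: 6.4
eef_pos: [666.1, 5.5, 119.9]
tcp_rot: [3.141, 0.0, 1.838]
ft_force: [-1.5, -0.1, 7.5]
opening: 0.001
```

Emit:
arm_command([
  [[0, 0, 0], [0, 0, 0.002], 255],
  [[0, 0, 0], [0, 0, 0.003], 255],
  [[0, 0, 0], [0, 0, 0.003], 255],
])

```text
t: 6.7
eef_pos: [666.2, 5.5, 118.9]
tcp_rot: [3.14, 0.001, 1.838]
ft_force: [-5.6, 0.1, 21.6]
opening: 0.008
```

Emit:
arm_command([
  [[0, 0, 0], [0, 0, -0.004], 255],
  [[0, 0, 0], [0, 0, -0.01], 255],
  [[0, 0, 0], [0, 0, -0.02], 255],
  [[0, 0, 0], [0, 0, -0.05], 255],
  [[0, 0, 0], [0, 0, -0.09], 255],
  [[0, 0, 0], [0, 0, -0.09], 255],
])

```text
t: 7.3
eef_pos: [667.7, 5.4, 211.7]
tcp_rot: [3.134, 0.003, 1.838]
ft_force: [-0.4, 0.4, -0.0]
opening: 0.004
```

```bash
sed -i "s/w=S(p)\[0\] if stand else np.array(p)/w=(S(p)[0] if stand else np.array(p))-[0,0,33]/; s/'stand-frame TCP',cur.round(1)/'stand tip',(cur+[0,0,33]).round(1)/" h.py; python3 -c "
from h import *
from cell import read_camera,env
q,d=read_camera('scene');rel((-25,82,230))
b=cv2.resize(q[205:295,240:360],None,fx=5,fy=5,interpolation=cv2.INTER_CUBIC)
cv2.imwrite('pics/s9.png',b)
f,cx,cy,W=cal('scene')
# gripper lateral: body pixels between by depth
T=R.from_euler('xyz',env.state()['tcp_rot']);P=env.state()['eef_pos']
v,u=np.mgrid[180:300,230:330];z=d[180:300,230:330]
c=np.stack([(u-cx)/f*z,(v-cy)/f*z,z],-1).reshape(-1,3);w=c@W[:3,:3].T+W[:3,3]
l=T.inv().apply(w-P);m=(l[:,2]<-90)&(l[:,2]>-165);print('x',np.percentile(l[m,0],[1,5,95,99]),'y',np.percentile(l[m,1],[1,5,95,99]))
"
```

```text
t 7.35 stand tip [ 74.6 -65.7 241.9] F [ 0.2 -0.7 -1.3] open 0.007
turn [0.004 0.002 0.001] shift m [ 0.1478 -0.0995  0.0113]
x [-32.39884927 -26.59676333  35.40772605  36.16946618] y [-76.1105674  -66.07045682  88.66758453  90.22049846]
```

View pics/s9.png

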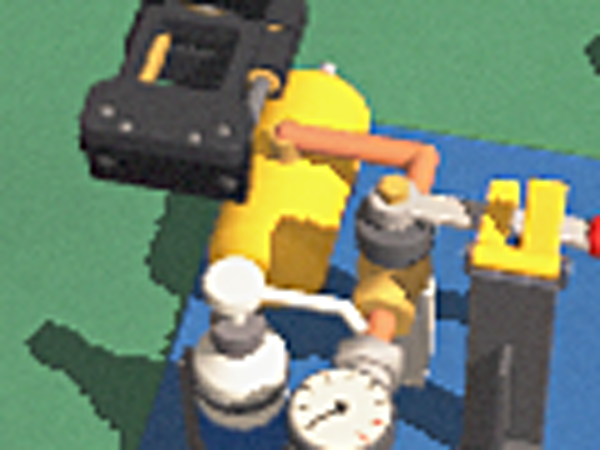

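Emit:
arm_command([
  [[0, 0, 0], [0.037, -0.025, 0.011], 255],
  [[0, 0, 0], [0.074, -0.05, 0.011], 255],
  [[0, 0, 0], [0.111, -0.075, 0.011], 255],
  [[0, 0, 0], [0.148, -0.0995, 0.011], 255],
  [[0, 0, 0], [0.148, -0.0995, 0.011], 255],
  [[0, 0, 0], [0.148, -0.0995, 0.011], 255],
])

```text
t: 7.95
eef_pos: [530.3, 122.5, 194.9]
tcp_rot: [-3.141, 0.0, 1.839]
ft_force: [0.6, -0.3, 0.4]
opening: 0.007
```

```bash
python3 -c "
from h import *
rel((-25,82,180))"
```

```text
t 7.95 stand tip [-26.2  83.1 227.9] F [ 0.6 -0.3  0.4] open 0.007
turn [-0.001  0.     0.002] shift m [-0.0011  0.0013  0.0479]
```

Emit:
arm_command([
  [[0, 0, 0], [-0.001, 0.001, 0.03], 255],
  [[0, 0, 0], [-0.001, 0.001, 0.048], 255],
  [[0, 0, 0], [-0.001, 0.001, 0.048], 255],
  [[0, 0, 0], [-0.001, 0.011, 0.048], 255],
  [[0, 0, 0], [-0.001, 0.021, 0.048], 255],
  [[0, 0, 0], [-0.001, 0.028, 0.048], 255],
  [[0, 0, 0], [-0.001, 0.035, 0.048], 255],
  [[0, 0, 0], [-0.001, 0.035, 0.048], 255],
])

```text
t: 8.75
eef_pos: [566.0, 130.5, 147.5]
tcp_rot: [3.141, 0.0, 1.838]
ft_force: [-0.7, 0.1, -0.4]
opening: 0.003
```

```bash
python3 -c "
from h import *
from cell import read_camera
q,d=read_camera('scene');rel((30,82,180))
cv2.imwrite('pics/s10.png',cv2.resize(q[185:295,290:410],None,fx=5,fy=5,interpolation=cv2.INTER_CUBIC))"
```

```text
t 8.8 stand tip [  9.7  81.5 180.4] F [ 0.1  0.4 -0.5] open 0.005
turn [0.001 0.    0.001] shift m [0.0004 0.0203 0.0004]
```

View pics/s10.png

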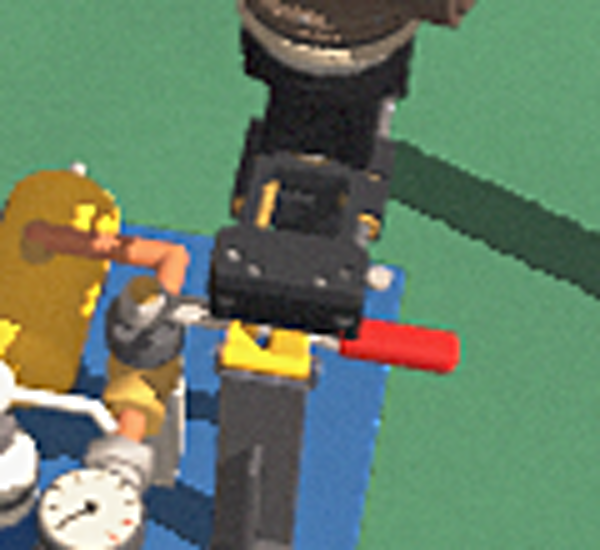

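Emit:
arm_command([
  [[0, 0, 0], [0, 0.008, 0], 255],
  [[0, 0, 0], [0, 0.014, 0], 255],
  [[0, 0, 0], [0, 0.02, 0], 255],
  [[0, 0, 0], [0, 0.022, 0], 255],
  [[0, 0, 0], [0, 0.022, 0], 255],
])

```text
t: 9.3
eef_pos: [586.4, 136.1, 147.1]
tcp_rot: [3.142, 0.0, 1.838]
ft_force: [0.9, -0.2, 0.0]
opening: 0.002
```

```bash
python3 -c "
from h import *
from cell import read_camera
q,d=read_camera('scene');rel((30,82,180))
cv2.imwrite('pics/s11.png',cv2.resize(q[185:295,290:410],None,fx=5,fy=5,interpolation=cv2.INTER_CUBIC))"
```

```text
t 9.35 stand tip [ 31.4  81.5 180.2] F [ 0.2 -0.1 -0.1] open 0.005
turn [0.    0.    0.001] shift m [ 0.0005 -0.0014  0.0002]
```

View pics/s11.png

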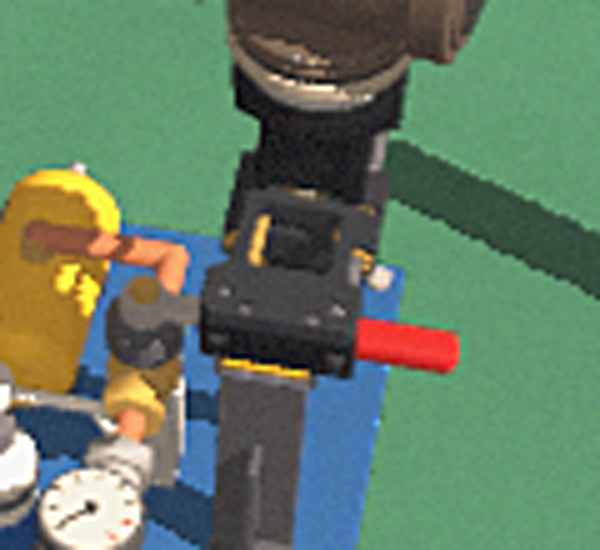

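Emit:
arm_command([
  [[0, 0, 0], [0, 0.003, 0], 255],
  [[0, 0, 0], [0, 0.006, 0], 255],
  [[0, 0, 0], [0, 0.006, 0], 255],
])

```text
t: 9.65
eef_pos: [592.1, 137.7, 147.2]
tcp_rot: [-3.141, 0.0, 1.838]
ft_force: [-1.4, -0.1, 0.0]
opening: 0.0
```

Emit:
arm_command([
  [[0, 0, 0], [0, 0.003, 0], 255],
  [[0, 0, 0], [0, 0.004, 0], 255],
  [[0, 0, 0], [0, 0.004, 0], 255],
])

```text
t: 9.95
eef_pos: [593.4, 138.1, 146.9]
tcp_rot: [-3.136, -0.0, 1.838]
ft_force: [-12.7, -5.3, 4.2]
opening: 0.001
```

Emit:
arm_command([
  [[0, 0, 0], [0, -0.01, 0], 255],
  [[0, 0, 0], [0, -0.04, 0], 255],
  [[0, 0, 0], [0, -0.06, -0.03], 255],
  [[0, 0, 0], [0.03, -0.06, -0.07], 0],
  [[0, 0, 0], [0.05, -0.06, -0.07], 0],
  [[0, 0, 0], [0.05, -0.06, -0.07], 0],
])

```text
t: 10.55
eef_pos: [524.7, 172.8, 218.7]
tcp_rot: [3.138, -0.0, 1.84]
ft_force: [-0.0, -0.7, 0.2]
opening: 0.2
```

```bash
python3 -c "
from h import *
from cell import read_camera
q,d=read_camera('scene');p,d=read_camera('top');rel((0,140,240))
cv2.imwrite('pics/s12.png',np.hstack([cv2.resize(i,None,fx=4,fy=4,interpolation=cv2.INTER_CUBIC) for i in(q[185:285,310:410],p[170:270,220:320])]))"
```

```text
t 10.65 stand tip [-18.9 131.5 250.2] F [-1.1 -0.9  0.4] open 0.287
turn [0.001 0.    0.002] shift m [0.0085 0.0189 0.0102]
```

View pics/s12.png

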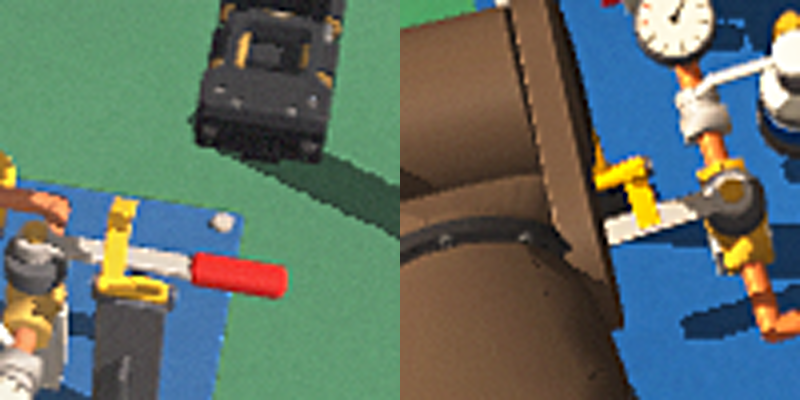

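Emit:
arm_command([
  [[0, 0, 0], [0.0085, 0.019, 0.01], 0],
  [[0, 0, 0], [0.0085, 0.019, 0.01], 0],
  [[0, 0, 0], [0.0085, 0.019, 0.01], 0],
  [[0, 0, 0], [0.0085, 0.019, 0.01], 0],
  [[0, 0, 0], [0.0085, 0.019, 0.01], 0],
])

```text
t: 11.15
eef_pos: [540.6, 183.8, 207.5]
tcp_rot: [3.141, 0.0, 1.837]
ft_force: [-0.3, 0.6, -1.0]
opening: 0.696
```

```bash
python3 -c "
from h import *
rel((0,140,131))"
```

```text
t 11.15 stand tip [-2.000e-01  1.395e+02  2.405e+02] F [-0.3  0.6 -1. ] open 0.696
turn [0. 0. 0.] shift m [0.0005 0.0002 0.1095]
```

Emit:
arm_command([
  [[0, 0, 0], [0, 0, 0.03], 0],
  [[0, 0, 0], [0, 0, 0.06], 60],
  [[0, 0, 0], [0, 0, 0.08], 60],
  [[0, 0, 0], [0, 0, 0.095], 60],
  [[0, 0, 0], [0, 0, 0.109], 60],
  [[0, 0, 0], [0, 0, 0.109], 60],
  [[0, 0, 0], [0, 0, 0.109], 60],
])

```text
t: 11.85
eef_pos: [540.9, 184.2, 98.8]
tcp_rot: [3.141, 0.0, 1.838]
ft_force: [0.1, 0.2, -0.4]
opening: 0.764
```

```bash
python3 -c "
from h import *
from cell import read_camera
q,d=read_camera('scene');p,d=read_camera('top');rel((0,140,131))
cv2.imwrite('pics/s13.png',np.hstack([cv2.resize(i,None,fx=4,fy=4,interpolation=cv2.INTER_CUBIC) for i in(q[185:285,320:420],p[170:270,200:300])]))"
```

```text
t 11.95 stand tip [  0.5 139.9 132.3] F [-0.4  0.1  0.6] open 0.765
turn [0.001 0.    0.001] shift m [ 0.0001 -0.0005  0.0013]
```

View pics/s13.png

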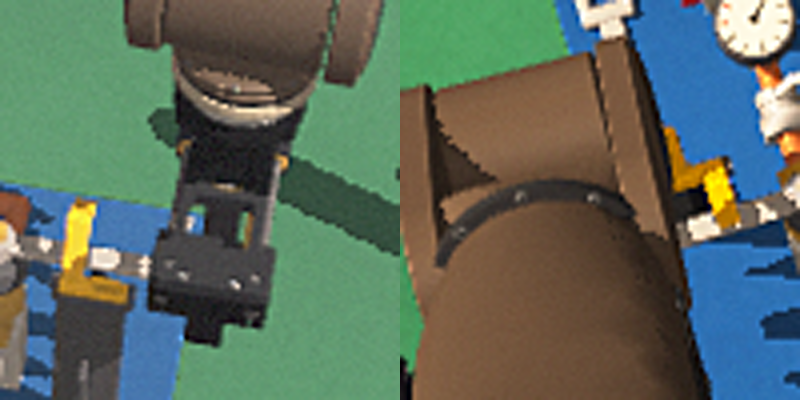

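Gripper straddles the red grip, catch still back. Close.

Emit:
arm_command([
  [[0, 0, 0], [0, 0, 0], 255],
  [[0, 0, 0], [0, 0, 0], 255],
  [[0, 0, 0], [0, 0, 0], 255],
  [[0, 0, 0], [0, 0, 0], 255],
  [[0, 0, 0], [0, 0, 0], 255],
  [[0, 0, 0], [0, 0, 0], 255],
  [[0, 0, 0], [0, 0, 0], 255],
  [[0, 0, 0], [0, 0, 0], 255],
])

```text
t: 12.75
eef_pos: [541.2, 184.4, 98.3]
tcp_rot: [3.141, 0.0, 1.838]
ft_force: [2.4, 0.9, -2.8]
opening: 0.212
```

```bash
python3 -c "
from h import *
rel((0,140,131))
from cell import env
print(env.state()['joints'])"
```

```text
t 12.75 stand tip [  0.5 140.  131.3] F [ 2.4  0.9 -2.8] open 0.212
turn [0.001 0.    0.001] shift m [-0.     -0.0005  0.0003]
[ 2.12961159e-01  5.13317310e-01  1.78097527e+00 -6.14873209e-05
  8.46449809e-01 -5.41563875e-02]
```

Emit:
arm_command([
  [[0, 0, -0.1], [-0.0007, -0.014, 0], 255],
  [[0, 0, -0.2], [-0.0028, -0.0278, 0], 255],
  [[0, 0, -0.3], [-0.0063, -0.0414, 0], 255],
  [[0, 0, -0.4], [-0.0111, -0.0545, 0], 255],
  [[0, 0, -0.5], [-0.0171, -0.0671, 0], 255],
  [[0, 0, -0.6], [-0.0245, -0.0791, 0], 255],
  [[0, 0, -0.7], [-0.0329, -0.0902, 0], 255],
  [[0, 0, -0.7], [-0.0329, -0.0902, 0], 255],
])

```text
t: 13.55
eef_pos: [462.5, 128.0, 98.4]
tcp_rot: [3.141, 0.001, 2.54]
ft_force: [3.6, 2.4, -6.3]
opening: 0.21
```

```bash
python3 -c "
from h import *
from cell import read_camera
q,d=read_camera('scene');rel((-140*np.sin(1.4),140*np.cos(1.4),131),1.837+1.4)
cv2.imwrite('pics/s14.png',cv2.resize(q[155:305,260:410],None,fx=4,fy=4,interpolation=cv2.INTER_CUBIC))"
```

```text
t 13.6 stand tip [-89.8 106.7 131.4] F [ 2.7  3.1 -4.7] open 0.21
turn [ 0.     0.001 -0.7  ] shift m [-0.0324 -0.0902  0.0003]
```

View pics/s14.png

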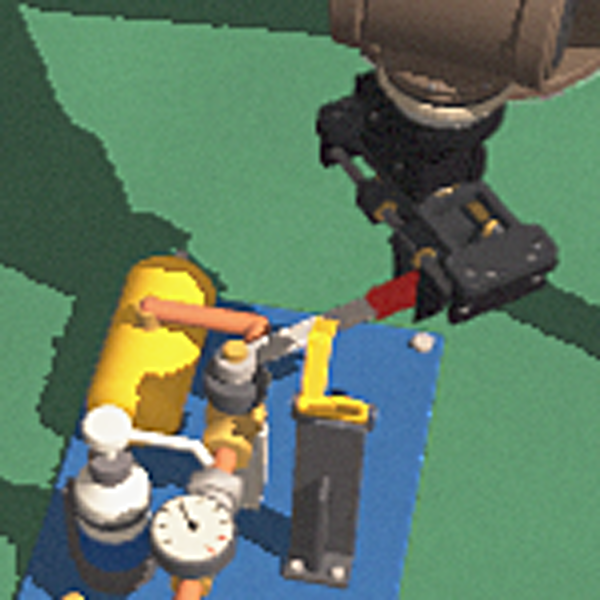

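Emit:
arm_command([
  [[0, 0, -0.1], [-0.0007, -0.014, 0], 255],
  [[0, 0, -0.2], [-0.0028, -0.0278, 0], 255],
  [[0, 0, -0.3], [-0.0063, -0.0414, 0], 255],
  [[0, 0, -0.4], [-0.0111, -0.0545, 0], 255],
  [[0, 0, -0.5], [-0.0171, -0.0671, 0], 255],
  [[0, 0, -0.6], [-0.0245, -0.0791, 0], 255],
  [[0, 0, -0.7], [-0.0329, -0.0902, 0], 255],
  [[0, 0, -0.7], [-0.0329, -0.0902, 0], 255],
])

```text
t: 14.4
eef_pos: [438.7, 35.4, 98.3]
tcp_rot: [3.141, 0.0, -3.047]
ft_force: [2.7, 6.2, -2.3]
opening: 0.21
```

```bash
python3 -c "
from h import *
rel((-140,0,131),1.837+1.571)
from cell import env
s=env.state();print(s['joints'],s['moment'])"
```

```text
t 14.4 stand tip [-137.6   23.2  131.3] F [ 2.7  6.2 -2.3] open 0.21
turn [ 0.     0.    -0.172] shift m [-0.0016 -0.0233  0.0003]
[-7.00605051e-02  3.56534805e-01  2.08950624e+00  6.00411317e-04
  6.95524906e-01 -1.73596741e+00] [ 0.88863831 -0.48811851 -0.03222165]
```

Emit:
arm_command([
  [[0, 0, -0.06], [-0.0003, -0.0085, 0], 255],
  [[0, 0, -0.12], [-0.001, -0.0168, 0], 255],
  [[0, 0, -0.17], [-0.002, -0.0235, 0], 255],
  [[0, 0, -0.17], [-0.002, -0.0235, 0], 255],
  [[0, 0, -0.17], [-0.002, -0.0235, 0], 255],
])

```text
t: 14.9
eef_pos: [442.6, 13.3, 98.3]
tcp_rot: [3.141, 0.0, -2.879]
ft_force: [0.4, 3.1, -2.1]
opening: 0.21
```

```bash
python3 -c "
from h import *
rel((-140,0,131),1.837+1.571)"
```

```text
t 14.9 stand tip [-139.6    0.8  131.3] F [ 0.4  3.1 -2.1] open 0.21
turn [ 0.     0.    -0.004] shift m [ 0.0004 -0.0008  0.0003]
```

Emit:
arm_command([
  [[0, 0, -0.008], [0, -0.001, 0], 255],
  [[0, 0, -0.015], [0, -0.002, 0], 255],
  [[0, 0, -0.015], [0, -0.002, 0], 255],
  [[0, 0, -0.015], [0, -0.002, 0], 255],
])

```text
t: 15.3
eef_pos: [443.0, 11.6, 98.3]
tcp_rot: [3.14, 0.0, -2.862]
ft_force: [1.4, 9.9, -1.9]
opening: 0.208
```

```bash
python3 -c "
from h import *
from cell import read_camera
q,d=read_camera('scene');p,d=read_camera('top');rel((-140,0,131),1.837+1.571)
from cell import env; print(env.state()['moment'])
cv2.imwrite('pics/s15.png',np.hstack([cv2.resize(i,None,fx=4,fy=4,interpolation=cv2.INTER_CUBIC) for i in(q[160:310,270:370],p[150:300,240:340])]))"
```

```text
t 15.4 stand tip [-139.6   -0.9  131.3] F [ 1.9  9.7 -1.3] open 0.21
turn [0.001 0.    0.013] shift m [0.0004 0.0009 0.0003]
[ 1.65493388 -0.39731482 -0.6784985 ]
```

View pics/s15.png

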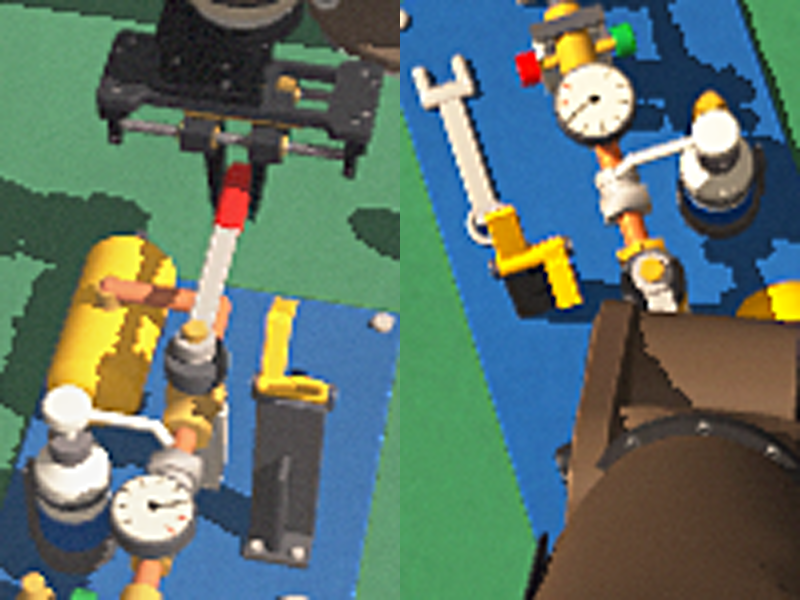

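Emit:
arm_command([
  [[0, 0, 0], [0, -0.001, 0], 255],
  [[0, 0, 0], [0, -0.002, 0], 255],
  [[0, 0, 0], [0, -0.002, 0], 255],
  [[0, 0, 0], [0, -0.002, 0], 255],
])

```text
t: 15.8
eef_pos: [443.0, 11.5, 98.2]
tcp_rot: [3.138, -0.0, -2.863]
ft_force: [0.6, 28.6, -0.2]
opening: 0.212
```

```bash
python3 -c "
from h import *
rel((-140,0,131),1.837+1.571)
from cell import env; print(env.state()['moment'])"
```

```text
t 15.8 stand tip [-139.7   -1.   131.2] F [ 0.6 28.6 -0.2] open 0.212
turn [ 0.004 -0.     0.013] shift m [0.0003 0.001  0.0002]
[ 4.915772   -0.43844718 -0.55377548]
```

Emit:
arm_command([
  [[0, 0, 0], [0, 0.001, 0], 255],
  [[0, 0, 0], [0, 0.001, 0], 255],
  [[0, 0, 0], [0, 0.001, 0], 255],
  [[0, 0, 0], [0, 0.001, 0], 255],
])

```text
t: 16.2
eef_pos: [443.0, 11.6, 98.3]
tcp_rot: [3.139, 0.0, -2.862]
ft_force: [1.3, 19.5, -1.5]
opening: 0.21
```

```bash
python3 -c "
from h import *
from cell import env,read_camera
rel((-140,0,131),1.837+1.571)
q,d=read_camera('scene'); cv2.imwrite('pics/s16.png',q);rel((-140,0,131),3.408)"
```

```text
t 16.2 stand tip [-139.6   -0.9  131.3] F [ 1.3 19.5 -1.5] open 0.21
turn [0.002 0.    0.013] shift m [0.0004 0.0009 0.0003]
t 16.25 stand tip [-139.6   -0.9  131.3] F [ 1.  20.3 -1.5] open 0.209
turn [0.003 0.    0.013] shift m [0.0004 0.0009 0.0003]
```

View pics/s16.png

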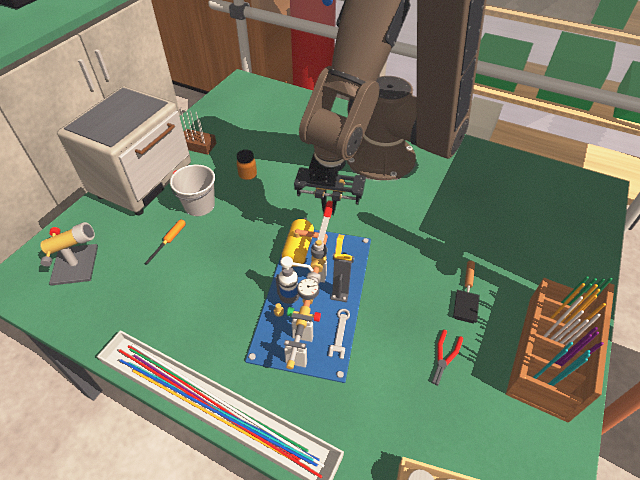

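The lever lies along the pipe in the gripper (grip at 327,212), the catch stands back (342,248), the pump head is up (287,263), and the loose items lie where they were.

```bash
python3 -c "
from cell import env
print(env.job_done())"
```

```text
the job is handed in; nothing more can be done
None
```

The leak test was carried out in the order asked, and I handed the job in at about 16 s with the gripper still holding the lever fully open.

1. **Pump:** I pressed the head with the closed fingers until it bottomed. The force rose from about 5 to 7.5 N along the spring and then jumped to 21.6 N. After I let go, the camera showed the head back up.
2. **Catch:** I pushed the tab towards +x until it hit its stop at about 13 N. Later pictures show the catch's arm standing upright and staying back.
3. **Lever:** I gripped the red grip (about 20 mm opening) and turned it about 1.57 rad to the stop. An extra 2 mm push moved it only 0.1 mm, while the force rose from 10 to 29 N. I then eased to about 20 N for the hold. The last picture shows the lever in line with the pipe and the gauge needle turned. By eye, the loose things are where they started.

**Disagreement:** the fingertips were about 33 mm higher than the reported TCP height. My first presses, at the reported height, therefore touched nothing. The depth image and the shadows showed the gap, and the pump contact gave the 33 mm. I used that correction from there on, and the grasp and the force readings fitted it.

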